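Find the heavy side of a scooter wheel on the balancing stand and hold it down

ROBOT

A 7-joint arm with a two-finger parallel gripper is mounted at the origin on the work surface. World frame = base frame: x ahead of the robot, y to its left, z up, the work surface at z = 0. Lengths are in m, angles in degrees, forces in N, time in s.
With the tool pointing down it reaches from about 0.425 to 0.875 m from the base axis. Payload 4.7 kg.
Tool frame: the origin (TCP) lies at the very end of the fingers, on their centre line; the grasp point (between the pads) lies 19 mm behind it (manip.tcp_to_grasp is the distance from the TCP to the grasp point, in m); x points along the fingers, z is the direction in which the jaws open and shut, and the axes are right-handed (so a half turn about x gives the same grasp; the last joint's range is limited). The gripper opens to 85 mm and grips with 20 to 120 N. Pads are 22 mm wide; open, the fingers measure 114 mm over their backs; the gripper's body (76 mm by 85 mm) begins 54 mm behind the grasp point. The pads swing forward as they close: fully open they stand 13 mm farther back than shut.
Start: joints at [-73.791, 18.392, -4.016, 83.108, 1.295, 78.541, -3.26], TCP at [0.173, 0.627, 0.231] pointing down, gripper open.
Joint ranges: [-163.93, 163.93], [-17.29, 119.83], [-79.2, 71.16], [3.27, 140.29], [-89.18, 269.18], [5.43, 117.66], [-154.24, 154.24]. Speed limits (degrees/s): [147.25, 147.25, 180, 180, 180, 180, 180].

INTERFACE

Orientations are given as a 3x3 rotation matrix whose columns are the frame's x, y, z axes.
In Python, from bench import read_state, read_camera, manip gives the robot as it stands. The module is installed in compiled form; this text tells all that it offers.
- The arm moves only by the tool play_rows, never from a script. Its argument "series" is a list of rows, each an object of numbers: "tx", "ty", "tz": the shift along the tool's x, y, z in m; "turn": the turn about the tool's x in rad. In form: [{"tx": .., "ty": .., "tz": .., "turn": ..}, ...]. A call has 1 to 20 rows; each row shifts and turns the commanded pose from where the row before left it, along the tool's axes as they then stand; what a row does not reach is not made up. A row lasts 1/8 s, in which the tool goes at most 62.5 mm and 10.7 degrees, less where a joint would pass 70% of its speed; a pose out of reach is approached as far as the arm can. A call with a gripper value outside its range is refused whole. "gripper" is the opening, from 0 (shut) to 1 (fully open), set as the call begins (left out, the last holds). The fingers move at their own pace and stop on an object; the grip force is fixed at half the most. Time passes only in rows, so rows that do not move let the fingers close. It gives the time, the measured TCP pose, the force and the opening at its end, in the units of the state.
- read_state(): the state, without advancing time (a new reading comes with each control period).
- read_camera(name): name is "side" or "top"; returns a dict with "color" (384x512x3 uint8, red, green, blue), "mtx" (3x3 intrinsics, pixels), "T" (4x4, takes a point from camera to world coordinates). Camera axes: x right, y down, z forward; pixel columns grow to the right and rows downward; lengths in m; the calibration is good to about 2 mm. A picture is of the moment at which its call begins. There is no depth.
- manip.sign_off(): hands the job in, once; it reports no verdict.
The state is a dict: "time": time; "joints": joint angles; "joint_velocities": joint speeds; "joint_torque": joint torques, N m; "tool_pos": TCP position; "orientation": TCP orientation; "force": force on the tool from outside, world axes, zero at the start; "moment": the same for the moment, N m; "gripper_width": finger opening in m.
Only numpy, scipy, OpenCV 4.12 (cv2) and the standard library are available. Lean on these libraries where they do the work, as an engineer would, in place of code of your own. Each camera call takes 0.05 s, during which the arm holds its last target. There are 200 camera calls.

TASK

This scooter wheel is on the balancing stand to find where it wants its stick-on weights. If the red-balled runout pointer is still tipped in against the tread, throw it back clear first; then turn the wheel by hand and let go so that it rolls, to find its hidden heavy side (the bearings drag and stop it short, so compare where it stops from both sides). Finish gripping the wheel still with the heavy side straight down (do not let go: I will mark the top), and leave everything else on the bench alone.

Things in the scene. Friction and masses are not known exactly. Their poses are not given: they have to be found in the camera images.
- stand: Blue welded wheel-balancing stand, fixed to the bench; place and yaw vary. Origin: centre of its underside. x: along the wheel's axle (level); y: level, in the wheel's plane; z up. Base 140 (x) by 340 (y) by 12 mm. Two uprights at x = +-55 mm, one each side of the wheel, at most 16 mm thick and 36 mm wide, end 147 mm above the bench; above that both sides of the tyre are free.
- wheel: Black scooter wheel, 200 mm diameter, aluminium dish, on a level axle through its centre 130 mm above the bench; top of tread 230 mm above the bench. 46 mm wide over the sidewalls (flat, out to 91 mm radius), tread 30 mm wide beyond. About 1 kg. Origin: its centre, on the axle; x along the axle (as the stand's x), z through the valve. It only turns, without end, about its own x.
- axle (a point): Middle of the axle, on the stand (does not turn; axes as the stand's). How the wheel behaves: one side is 50 to 80 g heavier, hidden in the tyre, at any angle to the valve. Let go, the wheel rolls heavy side down in about 3 s without swinging past, but bearing drag stops it with the heavy side 15 to 27 degrees short of straight down, equally short from either side. In that band, or as near straight up, it stays as left.
- valve (a point): Outer end of the wheel's valve (green cap) on its +x face, 48 mm from the axle. A yellow crayon line crosses both sidewalls and the tread at the valve's angle; a red dot on each sidewall lies a quarter turn on, at the wheel's +y. They show the angle the wheel stands at and say nothing about where it is heavy.
- pointer (a joint): Runout pointer: light steel flip-over arm at the stand's +y side, swinging in the wheel's plane about a level pin parallel to the axle, 145 mm to +y of the stand's centre, 75 mm above the bench. 0: tipped in 0.3 rad past upright towards the wheel, brass screw at the tread. 0.3: upright. 1.0: thrown back on its stop. It falls to one end or the other by itself, and starts at either.
- ball (a point): Centre of the red ball, 20 mm diameter, at the top of the pointer arm, 85 mm from its pin. Tipped in, it is 120 mm to +y of the stand's centre and 156 mm above the bench, its near side 13 mm clear of the tread and free from above.
- drill: Orange and black cordless drill standing on its battery, 205 mm high. Bystander. Origin: under its battery.
- screw_box: Black tub of brass screws, 130 x 90 x 50 mm, clear lid open. Bystander. Origin: centre of its underside.
- spare_wheel: A second, like wheel lying flat, 200 mm diameter, 46 mm high. Bystander. Origin: centre of its underside.
- lever_a: Orange plastic tyre lever, 115 x 18 x 10 mm, lying flat. Bystander. Origin: centre of its underside.
- lever_b: A second tyre lever, alike. Bystander. Origin: centre of its underside.
- crayon: Yellow square tyre crayon, 12 x 90 x 12 mm. Bystander. Origin: centre of its underside.
- weight_strip: Strip of stick-on steel weights, 19 x 114 x 5 mm. Bystander. Origin: centre of its underside.
- spanner: Steel spanner lying flat, some 180 mm long and under 15 mm high. Bystander.

How it is judged:
By the outcome, as a careful person would: the job done as asked, in the order asked, and still so for the second after the job is handed in, while the arm keeps its last pose, push and grip.
It also fails if it takes over 72 s, if anything falls off the work surface, if the arm or the gripper's body presses on something with over 40 N, if the wrist force passes 120 N, or if a joint passes its speed limit or range.

## Working session

There is one attempt and no reset: what is moved stays moved. The work goes in short steps, Python scripts to look and compute and a tool call to move; the robot and the scene stay as the last step left them, time stands still between calls to the robot, and variables do not carry over. Pictures are saved under pics/ and viewed, about 8 in all and at most 12, crops included, and the job is handed in when it is done.

Besides the shell and the picture viewer there is one more tool, called after "Request:" by a JSON object that holds its "method" and its "body". play_rows: Moves the arm, as the interface text tells. Its arguments: {"type":"object","properties":{"series":{"type":"array"},"gripper":{"type":"number"}},"required":["series"]}

```bash
mkdir -p pics; cat > h.py <<'E'
import numpy as np, cv2
from bench import read_state, read_camera, manip
def snap(n,tag):
    c=read_camera(n); cv2.imwrite(f'pics/{tag}.png',cv2.cvtColor(c['color'],cv2.COLOR_RGB2BGR)); return c
def ray(c,u,v):
    d=c['T'][:3,:3]@np.linalg.inv(c['mtx'])@np.array([u,v,1.]); return c['T'][:3,3],d/np.linalg.norm(d)
def onz(c,u,v,z):
    o,d=ray(c,u,v); return o+d*(z-o[2])/d[2]
def proj(c,p):
    q=np.linalg.inv(c['T'])@np.append(p,1); q=c['mtx']@q[:3]; return q[:2]/q[2]
def tri(c1,p1,c2,p2):
    o,d=ray(c1,*p1);o2,d2=ray(c2,*p2)
    s=np.linalg.lstsq(np.stack([d,-d2],1),o2-o,rcond=None)[0]
    a,b=o+d*s[0],o2+d2*s[1]; return (a+b)/2,np.linalg.norm(a-b)
E
python3 - <<'E'
from h import *
import pickle
a=snap('side','s0');b=snap('top','t0');pickle.dump((a,b),open('c0.pkl','wb'))
for c in(a,b):print(c['mtx'].round(1),c['T'].round(3))
img=np.hstack([a['color'],b['color']])
s=read_state();print(s['time'],s['tool_pos'],s['orientation'],s['gripper_width'])
E
```

```text
[[376.1   0.  257.4]
 [  0.  376.1 193.2]
 [  0.    0.    1. ]] [[-0.983 -0.098  0.154  0.307]
 [-0.182  0.556 -0.811  1.182]
 [-0.006 -0.826 -0.564  0.935]
 [ 0.     0.     0.     1.   ]]
[[379.6   0.  256.2]
 [  0.  379.6 191.3]
 [  0.    0.    1. ]] [[ 2.600e-02 -9.780e-01  2.090e-01  2.960e-01]
 [-1.000e+00 -2.700e-02  0.000e+00 -1.000e-03]
 [ 5.000e-03 -2.090e-01 -9.780e-01  1.247e+00]
 [ 0.000e+00  0.000e+00  0.000e+00  1.000e+00]]
0.1 [0.17253643 0.62617385 0.23031977] [[-3.67146857e-04 -9.64097862e-01  2.65546942e-01]
 [-1.71320999e-03  2.65547176e-01  9.64096345e-01]
 [-9.99998465e-01 -1.00972730e-04 -1.74919690e-03]] 0.08503424851860653
```

View pics/s0.png

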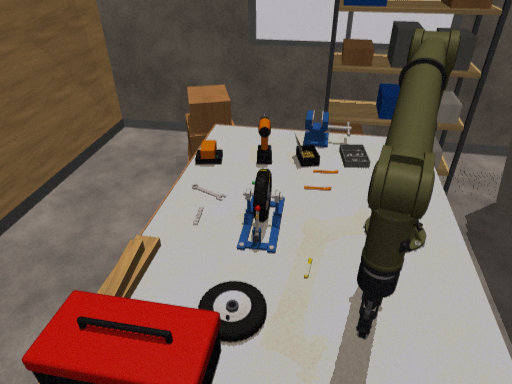

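View pics/t0.png

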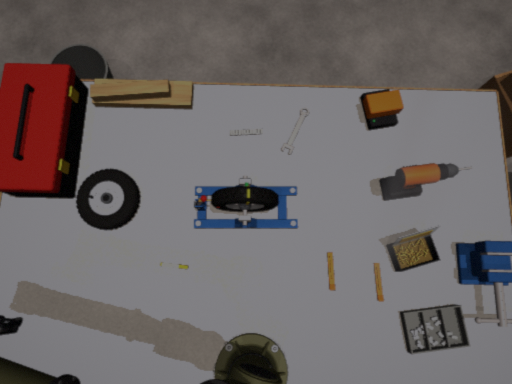

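```bash
python3 - <<'E'
from h import *
import pickle
a,b=pickle.load(open('c0.pkl','rb'))
# base bolts ~ corners; blue mask
h=cv2.cvtColor(b['color'],cv2.COLOR_RGB2HSV)
m=cv2.inRange(h,(105,120,40),(125,255,255));m[:,:180]=0;m[:,310:]=0;m[:170]=0;m[240:]=0
ys,xs=np.nonzero(m);r=cv2.minAreaRect(np.stack([xs,ys],1).astype(np.float32));print(r)
P=np.array([onz(b,*p,0.012) for p in cv2.boxPoints(r)]);print(P.round(3),P.mean(0))
for i in range(4):
  d=P[(i+1)%4]-P[i];print(np.linalg.norm(d[:2]),np.degrees(np.arctan2(d[1],d[0])))
for nm,c in(('s',a),('t',b)):
  h=cv2.cvtColor(c['color'],cv2.COLOR_RGB2HSV)
  red=cv2.inRange(h,(0,170,90),(6,255,255))|cv2.inRange(h,(174,170,90),(180,255,255))
  n,_,st,ce=cv2.connectedComponentsWithStats(red)
  print(nm,[(st[i].tolist(),ce[i].round(1).tolist()) for i in range(1,n)])
def big(c,x0,y0,x1,y1,k): return cv2.resize(c['color'][y0:y1,x0:x1],None,fx=k,fy=k,interpolation=cv2.INTER_CUBIC)
A=big(a,225,155,300,255,6);B=big(b,190,170,305,235,6)
H=max(A.shape[0],B.shape[0]);
cv2.imwrite('pics/z0a.png',A[:,:,::-1]);cv2.imwrite('pics/z0b.png',B[:,:,::-1])
E
```

```text
((245.0, 206.0), (42.0, 102.0), 90.0)
[[ 0.576  0.208  0.012]
 [ 0.585 -0.133  0.012]
 [ 0.444 -0.133  0.012]
 [ 0.435  0.199  0.012]] [0.51007121 0.03534411 0.012     ]
0.3404587639183789 -88.41871689406854
0.14068699120088857 -179.74273249041477
0.33257659795099875 91.54734491808057
0.14052877440915887 3.469942969357419
s [([255, 205, 5, 6, 21], [257.3, 207.4]), ([22, 290, 198, 94, 12884], [123.9, 341.4]), ([65, 376, 1, 1, 1], [65.0, 376.0]), ([81, 379, 1, 1, 1], [81.0, 379.0]), ([87, 380, 1, 1, 1], [87.0, 380.0])]
t [([0, 63, 70, 127, 6881], [31.4, 123.8]), ([201, 196, 5, 5, 23], [203.2, 198.0])]
```

View pics/z0a.png

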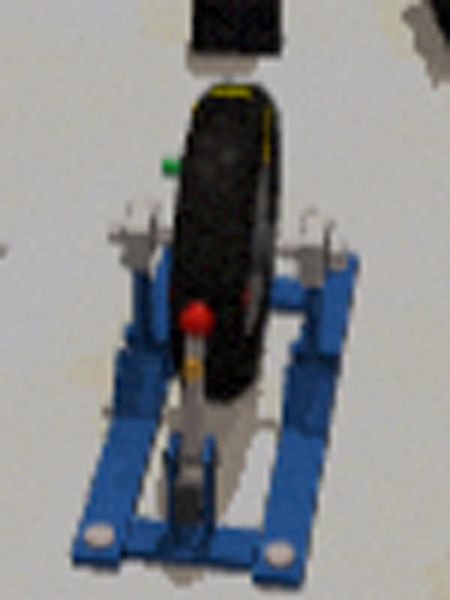

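View pics/z0b.png

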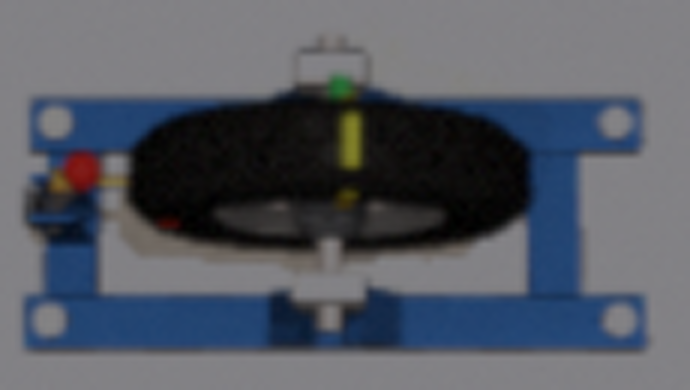

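```bash
python3 - <<'E'
from h import *
import pickle
a,b=pickle.load(open('c0.pkl','rb'))
p,e=tri(a,(257.3,207.4),b,(203.2,198.0));print('ball',p.round(4),e)
Q=np.array([onz(b,190+x/6-.4,170+y/6-.4,0.014) for x,y in[(55,122),(615,122),(48,320),(618,320)]]);print(Q.round(4),Q.mean(0))
d=Q[0]-Q[1]+Q[2]-Q[3];yaw=np.degrees(np.arctan2(d[1],d[0]))-90;print('yaw',yaw)
E
```

```text
ball [0.5034 0.1536 0.1601] 0.0011364986107445347
[[ 0.5588  0.1906  0.014 ]
 [ 0.5673 -0.1194  0.014 ]
 [ 0.4487  0.188   0.014 ]
 [ 0.4571 -0.1218  0.014 ]] [0.50798697 0.03436325 0.014     ]
yaw 1.5638925551392475
```

Request:
{"method": "play_rows", "body": {"series": [{"tx": -0.006, "ty": -0.037, "tz": -0.0306}, {"tx": -0.006, "ty": -0.037, "tz": -0.0306}, {"tx": -0.006, "ty": -0.037, "tz": -0.0306}, {"tx": -0.006, "ty": -0.037, "tz": -0.0306}, {"tx": -0.006, "ty": -0.037, "tz": -0.0306}, {"tx": -0.006, "ty": -0.037, "tz": -0.0306}, {"tx": -0.006, "ty": -0.037, "tz": -0.0306}, {"tx": -0.006, "ty": -0.037, "tz": -0.0306}, {"tx": -0.006, "ty": -0.037, "tz": -0.0306}, {"tx": -0.006, "ty": -0.037, "tz": -0.0306}, {"tx": -0.006, "ty": -0.037, "tz": -0.0306}, {"tx": -0.006, "ty": -0.037, "tz": -0.0306}, {"turn": 0.159}, {"turn": 0.159}, {"turn": 0.159}, {"turn": 0.159}, {"turn": 0.159}, {"turn": 0.159}, {"turn": 0.159}, {"turn": 0.159}], "gripper": 0.6}}

```text
validation failed for argument at $.se...
```

```bash
cat >> h.py <<'E'
C=np.array([.508,.0344,0]);YAW=np.radians(1.56)
X=np.array([np.cos(YAW),np.sin(YAW),0]);Y=np.array([-np.sin(YAW),np.cos(YAW),0]);Z=np.array([0,0,1.])
S=np.stack([X,Y,Z],1)
def wheelpt(c,u,v):
    """ray -> wheel surface (stand frame rel axle): first of tread cylinder r=.1 |x|<.017, sidewall planes"""
    o,d=ray(c,u,v);o=S.T@(o-C-[0,0,.13]);d=S.T@d;best=None
    A=d[1]**2+d[2]**2;B=o[1]*d[1]+o[2]*d[2];K=o[1]**2+o[2]**2-.1**2
    if B*B-A*K>0:
        t=(-B-np.sqrt(B*B-A*K))/A;p=o+t*d
        if abs(p[0])<.017:best=(t,p)
    for s in(-.023,.023):
        t=(s-o[0])/d[0];p=o+t*d
        if np.hypot(p[1],p[2])<.095 and (best is None or t<best[0]):best=(t,p)
    return None if best is None else best[1]
def theta(tag=None):
    """valve angle about +x from up: valve dir=(-sin,cos) in (y,z)"""
    for n in('side','top'):
        c=read_camera(n);h=cv2.cvtColor(c['color'],cv2.COLOR_RGB2HSV)
        if tag:
            u,v=proj(c,C+[0,0,.13]).astype(int);cv2.imwrite(f'pics/{tag}_{n}.png',cv2.resize(c['color'][v-50:v+60,u-65:u+65,::-1],None,fx=4,fy=4,interpolation=cv2.INTER_CUBIC))
        for nm,m,off in(('yel',cv2.inRange(h,(24,130,70),(34,255,255)),0),('red',cv2.inRange(h,(0,150,50),(7,255,255))|cv2.inRange(h,(173,150,50),(180,255,255)),90)):
            R=[]
            for y,x in zip(*np.nonzero(m)):
                p=wheelpt(c,x,y)
                if p is not None and np.hypot(p[1],p[2])>.045:R.append((p[0]*1000,np.hypot(p[1],p[2])*1000,(np.degrees(np.arctan2(-p[1],p[2]))+off+180)%360-180))
            R=np.array(R)
            if len(R):
                for k,s in(('tread',abs(R[:,0])<18),('wall',abs(R[:,0])>18)):
                    if s.any():print(n,nm,k,s.sum(),'r',R[s,1].mean().round(),'th',np.median(R[s,2]).round(1),'sd',R[s,2].std().round(1))
E
python3 - <<'E'
from h import *
s=read_state();print(s['time'],s['tool_pos'].round(4) if hasattr(s['tool_pos'],'round') else s['tool_pos'],np.round(s['orientation'],3),s['gripper_width'])
b=C+.12*Y+[0,0,.156];print('ball',b)
d=b+[0,0,-.019]-s['tool_pos'];print('tool delta',(np.array(s['orientation']).T@d).round(4))
theta()
E
```

```text
0.1 [0.1725 0.6262 0.2303] [[-0.    -0.964  0.266]
 [-0.002  0.266  0.964]
 [-1.    -0.    -0.002]] 0.08503424851860653
ball [0.50473315 0.15435552 0.156     ]
tool delta [ 0.094  -0.4456 -0.3665]
side yel tread 13 r 100.0 th 5.9 sd 3.3
side yel wall 1 r 59.0 th 30.0 sd 0.0
side red tread 28 r 100.0 th 7.5 sd 3.4
top yel tread 33 r 100.0 th -0.7 sd 1.7
top yel wall 2 r 86.0 th -0.1 sd 0.9
top red wall 2 r 80.0 th 3.3 sd 0.1
```

Request:
{"method": "play_rows", "body": {"series": [{"tx": -0.006, "ty": -0.037, "tz": -0.0306, "turn": 0}, {"tx": -0.006, "ty": -0.037, "tz": -0.0306, "turn": 0}, {"tx": -0.006, "ty": -0.037, "tz": -0.0306, "turn": 0}, {"tx": -0.006, "ty": -0.037, "tz": -0.0306, "turn": 0}, {"tx": -0.006, "ty": -0.037, "tz": -0.0306, "turn": 0}, {"tx": -0.006, "ty": -0.037, "tz": -0.0306, "turn": 0}, {"tx": -0.006, "ty": -0.037, "tz": -0.0306, "turn": 0}, {"tx": -0.006, "ty": -0.037, "tz": -0.0306, "turn": 0}, {"tx": -0.006, "ty": -0.037, "tz": -0.0306, "turn": 0}, {"tx": -0.006, "ty": -0.037, "tz": -0.0306, "turn": 0}, {"tx": -0.006, "ty": -0.037, "tz": -0.0306, "turn": 0}, {"tx": -0.006, "ty": -0.037, "tz": -0.0306, "turn": 0}, {"tx": 0, "ty": 0, "tz": 0, "turn": 0.159}, {"tx": 0, "ty": 0, "tz": 0, "turn": 0.159}, {"tx": 0, "ty": 0, "tz": 0, "turn": 0.159}, {"tx": 0, "ty": 0, "tz": 0, "turn": 0.159}, {"tx": 0, "ty": 0, "tz": 0, "turn": 0.159}, {"tx": 0, "ty": 0, "tz": 0, "turn": 0.159}, {"tx": 0, "ty": 0, "tz": 0, "turn": 0.159}, {"tx": 0, "ty": 0, "tz": 0, "turn": 0.159}], "gripper": 0.6}}

```text
time: 2.7
tool_pos: [0.503, 0.1547, 0.3032]
orientation: [[-0.0, -0.025, 1.0], [0.0, 1.0, 0.025], [-1.0, 0.0, -0.0]]
force: [-0.5, 0.4, -0.6]
gripper_width: 0.0511
```

```bash
cat >> h.py <<'E'
def go(r,z,ang=None):
    """print tool-frame delta and yaw turn to put the TCP at stand-frame y=r, x=0, height z"""
    s=read_state();O=np.array(s['orientation']);p=C+r*Y+[0,0,z]
    print('t',round(s['time'],2),'tcp',np.round(s['tool_pos'],4),'delta',(O.T@(p-s['tool_pos'])).round(4),'yaw err deg',np.degrees(np.arctan2(np.cross(O[:,2],X)[2],O[:,2]@X)).round(2),'w',round(s['gripper_width'],4),'F',np.round(s['force'],1))
E
python3 - <<'E'
from h import *
go(.12,.137)
E
```

```text
t 2.7 tcp [0.503  0.1547 0.3032] delta [ 0.1662 -0.0004  0.0017] yaw err deg 0.14 w 0.0511 F [-0.5  0.4 -0.6]
```

Request:
{"method": "play_rows", "body": {"series": [{"tx": 0.04, "ty": 0, "tz": 0.001, "turn": 0}, {"tx": 0.04, "ty": 0, "tz": 0, "turn": 0}, {"tx": 0.04, "ty": 0, "tz": 0, "turn": 0}, {"tx": 0.036, "ty": 0, "tz": 0, "turn": 0}, {"tx": 0.01, "ty": 0, "tz": 0, "turn": 0}, {"tx": 0, "ty": 0, "tz": 0, "turn": 0}]}}

```text
time: 3.45
tool_pos: [0.5042, 0.1548, 0.1375]
orientation: [[-0.0, -0.03, 1.0], [-0.0, 1.0, 0.03], [-1.0, -0.0, -0.0]]
force: [0.0, -0.9, -0.6]
gripper_width: 0.0512
```

Request:
{"method": "play_rows", "body": {"series": [{"tx": 0, "ty": 0, "tz": 0, "turn": 0}, {"tx": 0, "ty": 0, "tz": 0, "turn": 0}, {"tx": 0, "ty": 0, "tz": 0, "turn": 0}, {"tx": 0, "ty": 0, "tz": 0, "turn": 0}, {"tx": 0, "ty": 0, "tz": 0, "turn": 0}, {"tx": 0, "ty": 0, "tz": 0, "turn": 0}], "gripper": 0.1}}

```text
time: 4.2
tool_pos: [0.5033, 0.1551, 0.1392]
orientation: [[-0.002, -0.03, 1.0], [0.001, 1.0, 0.03], [-1.0, 0.001, -0.002]]
force: [-6.7, -1.6, 8.8]
gripper_width: 0.0167
```

Request:
{"method": "play_rows", "body": {"series": [{"tx": 0.004, "ty": 0.004, "tz": 0, "turn": 0}, {"tx": 0, "ty": 0.01, "tz": 0, "turn": 0}, {"tx": -0.001, "ty": 0.01, "tz": 0, "turn": 0}, {"tx": 0, "ty": 0.01, "tz": 0, "turn": 0}, {"tx": 0.001, "ty": 0.01, "tz": 0, "turn": 0}, {"tx": 0.003, "ty": 0.01, "tz": 0, "turn": 0}, {"tx": 0.003, "ty": 0.01, "tz": 0, "turn": 0}]}}

```text
time: 5.08
tool_pos: [0.5027, 0.2194, 0.1275]
orientation: [[0.001, -0.03, 1.0], [0.001, 1.0, 0.03], [-1.0, 0.0, 0.001]]
force: [-0.7, -0.5, -0.3]
gripper_width: 0.0085
```

Request:
{"method": "play_rows", "body": {"series": [{"tx": 0, "ty": 0, "tz": 0, "turn": 0}, {"tx": 0, "ty": 0, "tz": 0, "turn": 0}, {"tx": 0, "ty": 0, "tz": 0, "turn": 0}, {"tx": 0, "ty": 0, "tz": 0, "turn": 0}], "gripper": 0.6}}

```text
time: 5.58
tool_pos: [0.5024, 0.2184, 0.1274]
orientation: [[0.0, -0.029, 1.0], [0.0, 1.0, 0.029], [-1.0, 0.0, 0.0]]
force: [-0.0, 0.1, 0.2]
gripper_width: 0.0513
```

```bash
python3 - <<'E'
from h import *
theta('p1');go(0,.26)
E
```

```text
top yel wall 5 r 82.0 th -74.6 sd 0.8
t 5.67 tcp [0.5023 0.2186 0.1274] delta [-0.1326 -0.1842  0.0002] yaw err deg -0.14 w 0.0517 F [ 0.6 -0.3  0.5]
```

View pics/p1_side.png

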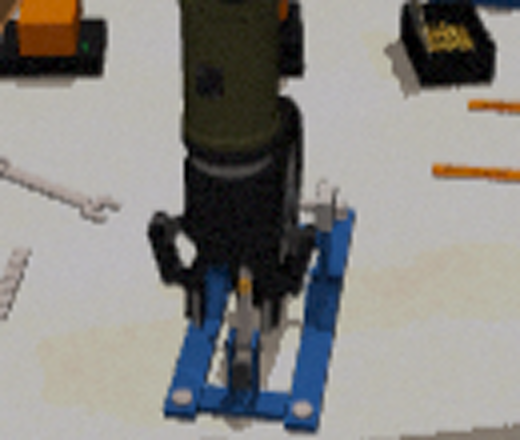

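Request:
{"method": "play_rows", "body": {"series": [{"tx": -0.05, "ty": 0, "tz": 0, "turn": 0}, {"tx": -0.06, "ty": 0, "tz": 0, "turn": 0}, {"tx": -0.06, "ty": 0, "tz": 0, "turn": 0}, {"tx": -0.02, "ty": -0.06, "tz": 0, "turn": 0}, {"tx": 0, "ty": -0.06, "tz": 0, "turn": 0}, {"tx": 0, "ty": -0.06, "tz": 0, "turn": 0}], "gripper": 1}}

```text
time: 6.42
tool_pos: [0.5077, 0.0376, 0.3177]
orientation: [[0.001, -0.03, 1.0], [0.001, 1.0, 0.03], [-1.0, 0.001, 0.002]]
force: [0.8, -0.7, 0.1]
gripper_width: 0.0853
```

```bash
python3 - <<'E'
from h import *
theta('p2');go(0,.19)
a,b=cv2.imread('pics/p2_side.png'),cv2.imread('pics/p2_top.png');cv2.imwrite('pics/p2.png',cv2.resize(np.hstack([a,b]),(800,340)))
E
```

```text
side yel tread 4 r 100.0 th -71.7 sd 0.4
side red tread 25 r 100.0 th 7.2 sd 3.3
t 6.53 tcp [0.5079 0.0306 0.3181] delta [ 0.1281  0.004  -0.    ] yaw err deg 0.58 w 0.0855 F [ 0.2 -0.1 -0.5]
```

View pics/p2.png

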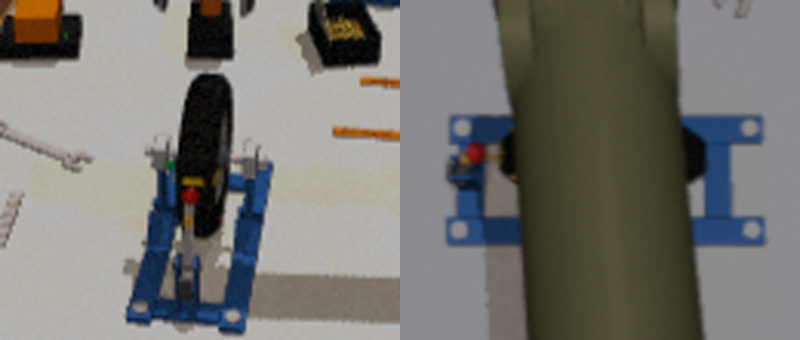

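Request:
{"method": "play_rows", "body": {"series": [{"tx": 0, "ty": 0.06, "tz": 0, "turn": 0}, {"tx": 0, "ty": 0.062, "tz": 0, "turn": 0}, {"tx": 0, "ty": 0, "tz": 0, "turn": 0}, {"tx": 0, "ty": 0, "tz": 0, "turn": 0}], "gripper": 0.6}}

```text
time: 7.02
tool_pos: [0.504, 0.1611, 0.317]
orientation: [[-0.0, -0.03, 1.0], [-0.001, 1.0, 0.03], [-1.0, -0.001, -0.0]]
force: [0.5, -0.3, 0.3]
gripper_width: 0.0507
```

```bash
python3 - <<'E'
from h import *
go(.12,.129)
E
```

```text
t 7.03 tcp [0.504  0.1611 0.317 ] delta [ 0.188  -0.0066  0.0005] yaw err deg -0.17 w 0.0507 F [ 0.5 -0.3  0.3]
```

Request:
{"method": "play_rows", "body": {"series": [{"tx": 0.04, "ty": -0.0066, "tz": -0.0005, "turn": 0}, {"tx": 0.05, "ty": 0, "tz": 0, "turn": 0}, {"tx": 0.05, "ty": 0, "tz": 0, "turn": 0}, {"tx": 0.038, "ty": 0, "tz": 0, "turn": 0}, {"tx": 0.01, "ty": 0, "tz": 0, "turn": 0}, {"tx": 0, "ty": 0, "tz": 0, "turn": 0}]}}

```text
time: 7.78
tool_pos: [0.5042, 0.1539, 0.1297]
orientation: [[0.0, -0.028, 1.0], [-0.0, 1.0, 0.028], [-1.0, -0.0, 0.0]]
force: [0.7, -0.1, 1.3]
gripper_width: 0.0509
```

Request:
{"method": "play_rows", "body": {"series": [{"tx": 0, "ty": 0, "tz": 0, "turn": 0}, {"tx": 0, "ty": 0, "tz": 0, "turn": 0}, {"tx": 0, "ty": 0, "tz": 0, "turn": 0}, {"tx": 0, "ty": 0, "tz": 0, "turn": 0}, {"tx": 0, "ty": 0, "tz": 0, "turn": 0}], "gripper": 0}}

```text
time: 8.4
tool_pos: [0.5032, 0.1551, 0.1311]
orientation: [[-0.001, -0.03, 1.0], [0.001, 1.0, 0.03], [-1.0, 0.001, -0.001]]
force: [-5.0, -0.9, 8.7]
gripper_width: 0.0171
```

Request:
{"method": "play_rows", "body": {"series": [{"tx": -0.0014, "ty": 0.005, "tz": 0, "turn": 0}, {"tx": -0.0011, "ty": 0.005, "tz": 0, "turn": 0}, {"tx": -0.0007, "ty": 0.005, "tz": 0, "turn": 0}, {"tx": -0.0005, "ty": 0.005, "tz": 0, "turn": 0}, {"tx": -0.0001, "ty": 0.005, "tz": 0, "turn": 0}, {"tx": 0.0001, "ty": 0.005, "tz": 0, "turn": 0}]}}

```text
time: 9.15
tool_pos: [0.5032, 0.1854, 0.1332]
orientation: [[0.001, -0.03, 1.0], [0.001, 1.0, 0.03], [-1.0, 0.001, 0.001]]
force: [1.1, 0.7, 0.0]
gripper_width: -0.0001
```

```bash
cat >> h.py <<'E'
def reds(lo=(0,150,60)):
    out={}
    for n in('side','top'):
        c=read_camera(n);h=cv2.cvtColor(c['color'],cv2.COLOR_RGB2HSV)
        m=cv2.inRange(h,lo,(7,255,255))|cv2.inRange(h,(173,lo[1],lo[2]),(180,255,255))
        k,_,st,ce=cv2.connectedComponentsWithStats(m)
        out[n]=(c,[(ce[i].round(1).tolist(),int(st[i,4])) for i in range(1,k) if 2<st[i,4]<200])
        print(n,out[n][1])
    return out
E
python3 - <<'E'
from h import *
r=reds()
for n in r:print(n,'ball in',proj(r[n][0],C+.12*Y+[0,0,.156]),'back',proj(r[n][0],C+.2*Y+[0,0,.140]))
theta()
c=r['side'][0];u,v=map(int,proj(c,C+.13*Y+[0,0,.15]));cv2.imwrite('pics/p3.png',cv2.resize(c['color'][v-45:v+45,u-60:u+60,::-1],None,fx=6,fy=6,interpolation=cv2.INTER_CUBIC))
E
```

```text
side []
top [([203.2, 198.3], 26)]
side ball in [256.73096496 208.39557277] back [252.98850178 226.53100354]
top ball in [203.1585933  198.00801866] back [176.87561305 199.0368833 ]
top yel wall 5 r 82.0 th -74.6 sd 0.8
```

View pics/p3.png

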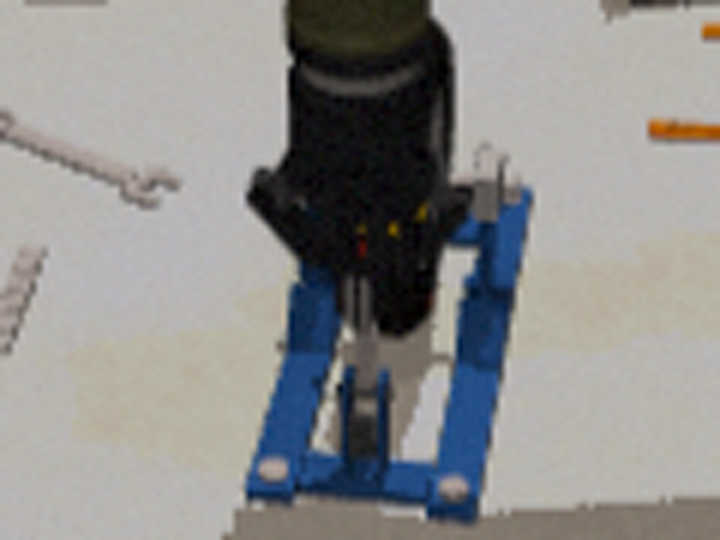

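Request:
{"method": "play_rows", "body": {"series": [{"tx": -0.05, "ty": 0, "tz": 0, "turn": 0}, {"tx": -0.05, "ty": 0, "tz": 0, "turn": 0}, {"tx": 0, "ty": 0.003, "tz": 0, "turn": 0.175}, {"tx": 0, "ty": 0, "tz": 0, "turn": 0.175}, {"tx": 0, "ty": 0, "tz": 0, "turn": 0.175}, {"tx": 0, "ty": 0, "tz": 0, "turn": 0.175}, {"tx": 0, "ty": 0, "tz": 0, "turn": 0.175}, {"tx": 0, "ty": 0, "tz": 0, "turn": 0.175}, {"tx": 0, "ty": 0, "tz": 0, "turn": 0.175}, {"tx": 0, "ty": 0, "tz": 0, "turn": 0.175}, {"tx": 0, "ty": 0, "tz": 0, "turn": 0.171}, {"tx": 0, "ty": 0, "tz": 0, "turn": 0}], "gripper": 1}}

```text
time: 10.85
tool_pos: [0.5029, 0.1878, 0.2329]
orientation: [[0.001, 1.0, 0.031], [0.0, 0.031, -1.0], [-1.0, 0.001, -0.0]]
force: [-0.6, -0.2, 0.2]
gripper_width: 0.0854
```

```bash
python3 - <<'E'
from h import *
go(.1545,.151);print(np.round(read_state()['orientation'],3))
E
```

```text
t 10.85 tcp [0.5029 0.1878 0.2329] delta [ 0.0819  0.0008 -0.001 ] yaw err deg 89.76 w 0.0854 F [-0.6 -0.2  0.2]
[[ 0.001  1.     0.031]
 [ 0.     0.031 -1.   ]
 [-1.     0.001 -0.   ]]
```

Request:
{"method": "play_rows", "body": {"series": [{"tx": 0.04, "ty": 0, "tz": -0.001, "turn": 0}, {"tx": 0.025, "ty": 0, "tz": 0, "turn": 0}, {"tx": 0.01, "ty": 0, "tz": 0, "turn": 0}, {"tx": 0.007, "ty": 0, "tz": 0, "turn": 0}, {"tx": 0, "ty": 0, "tz": 0, "turn": 0}]}}

```text
time: 11.48
tool_pos: [0.5032, 0.1889, 0.1515]
orientation: [[0.001, 1.0, 0.03], [0.0, 0.03, -1.0], [-1.0, 0.001, -0.0]]
force: [-0.4, -0.2, 0.7]
gripper_width: 0.0851
```

Request:
{"method": "play_rows", "body": {"series": [{"tx": 0, "ty": 0, "tz": -0.008, "turn": 0}, {"tx": 0, "ty": 0, "tz": -0.008, "turn": 0}, {"tx": 0, "ty": 0, "tz": -0.008, "turn": 0}, {"tx": 0, "ty": 0, "tz": -0.008, "turn": 0}, {"tx": 0, "ty": 0, "tz": -0.008, "turn": 0}, {"tx": 0, "ty": 0, "tz": -0.006, "turn": 0}, {"tx": 0, "ty": 0, "tz": 0, "turn": 0}, {"tx": 0, "ty": 0, "tz": 0, "turn": 0}, {"tx": -0.03, "ty": 0, "tz": 0, "turn": 0}, {"tx": -0.06, "ty": 0, "tz": 0, "turn": 0}]}}

```text
time: 12.72
tool_pos: [0.4998, 0.2351, 0.2402]
orientation: [[-0.004, 1.0, 0.031], [-0.002, 0.031, -1.0], [-1.0, -0.004, 0.002]]
force: [1.0, 1.7, -0.2]
gripper_width: 0.0855
```

```bash
python3 - <<'E'
from h import *
r=reds()
for n in r:print(n,'ball in',proj(r[n][0],C+.12*Y+[0,0,.156]),'back',proj(r[n][0],C+.2*Y+[0,0,.140]))
theta();go(0,.26)
E
```

```text
side [([253.6, 225.9], 23)]
top [([176.9, 199.1], 22)]
side ball in [256.73096496 208.39557277] back [252.98850178 226.53100354]
top ball in [203.1585933  198.00801866] back [176.87561305 199.0368833 ]
side yel tread 1 r 100.0 th -71.2 sd 0.0
side yel wall 2 r 66.0 th -76.3 sd 1.5
top yel wall 6 r 81.0 th -74.3 sd 1.0
t 12.93 tcp [0.5022 0.2359 0.2428] delta [-1.780e-02 -2.000e-04  2.015e-01] yaw err deg 89.81 w 0.0854 F [ 0.3 -0.2 -0.7]
```

Request:
{"method": "play_rows", "body": {"series": [{"tx": -0.03, "ty": 0, "tz": 0, "turn": -0.174}, {"tx": 0, "ty": 0, "tz": 0, "turn": -0.174}, {"tx": 0, "ty": 0, "tz": 0, "turn": -0.174}, {"tx": 0, "ty": 0, "tz": 0, "turn": -0.174}, {"tx": 0, "ty": 0, "tz": 0, "turn": -0.174}, {"tx": 0, "ty": 0, "tz": 0, "turn": -0.174}, {"tx": 0, "ty": 0, "tz": 0, "turn": -0.174}, {"tx": 0, "ty": 0, "tz": 0, "turn": -0.174}, {"tx": 0, "ty": 0, "tz": 0, "turn": -0.175}, {"tx": 0, "ty": -0.0513, "tz": 0, "turn": 0}, {"tx": 0, "ty": -0.0513, "tz": 0, "turn": 0}, {"tx": 0, "ty": -0.0513, "tz": 0, "turn": 0}, {"tx": 0, "ty": -0.0513, "tz": 0, "turn": 0}, {"tx": 0, "ty": -0.0513, "tz": 0, "turn": 0}, {"tx": 0, "ty": 0, "tz": 0, "turn": 0}]}}

```text
time: 14.8
tool_pos: [0.5072, -0.0265, 0.2699]
orientation: [[-0.001, -0.018, 1.0], [-0.001, 1.0, 0.018], [-1.0, -0.001, -0.001]]
force: [0.2, 1.0, -0.0]
gripper_width: 0.0853
```

```bash
python3 - <<'E'
from h import *
go(-.055,.169);theta()
E
```

```text
t 14.8 tcp [ 0.5072 -0.0265  0.2699] delta [0.1009 0.006  0.0025] yaw err deg 0.54 w 0.0853 F [ 0.2  1.  -0. ]
side yel tread 4 r 100.0 th -71.7 sd 1.6
side yel wall 3 r 52.0 th -77.7 sd 4.0
top yel wall 6 r 81.0 th -74.3 sd 1.0
```

Request:
{"method": "play_rows", "body": {"series": [{"tx": 0.04, "ty": 0.004, "tz": 0.002, "turn": 0}, {"tx": 0.04, "ty": 0, "tz": 0, "turn": 0}, {"tx": 0.021, "ty": 0, "tz": 0, "turn": 0}, {"tx": 0, "ty": 0, "tz": 0, "turn": 0}]}}

```text
time: 15.4
tool_pos: [0.5082, -0.0157, 0.1676]
orientation: [[-0.005, -0.029, 1.0], [-0.001, 1.0, 0.029], [-1.0, -0.0, -0.005]]
force: [-0.3, 0.1, 0.9]
gripper_width: 0.0853
```

Request:
{"method": "play_rows", "body": {"series": [{"tx": 0, "ty": 0, "tz": 0, "turn": 0}, {"tx": 0, "ty": 0, "tz": 0, "turn": 0}, {"tx": 0, "ty": 0, "tz": 0, "turn": 0}, {"tx": 0, "ty": 0, "tz": 0, "turn": 0}, {"tx": 0, "ty": 0, "tz": 0, "turn": 0}], "gripper": 0}}

```text
time: 16.02
tool_pos: [0.5075, -0.0181, 0.1707]
orientation: [[-0.005, -0.026, 1.0], [0.0, 1.0, 0.026], [-1.0, 0.0, -0.005]]
force: [-9.1, -0.3, 7.5]
gripper_width: 0.0455
```

```bash
python3 - <<'E'
from h import *
go(-.055,.169)
E
```

```text
t 16.02 tcp [ 0.5075 -0.0181  0.1707] delta [ 0.0017 -0.0025  0.0019] yaw err deg 0.07 w 0.0455 F [-9.1 -0.3  7.5]
```

Request:
{"method": "play_rows", "body": {"series": [{"tx": -0.006, "ty": 0.0077, "tz": 0, "turn": 0}, {"tx": -0.005, "ty": 0.0084, "tz": 0, "turn": 0}, {"tx": -0.0039, "ty": 0.0089, "tz": 0, "turn": 0}, {"tx": -0.0028, "ty": 0.0094, "tz": 0, "turn": 0}, {"tx": -0.0016, "ty": 0.0096, "tz": 0, "turn": 0}, {"tx": -0.0005, "ty": 0.0098, "tz": 0, "turn": 0}, {"tx": 0.0007, "ty": 0.0097, "tz": 0, "turn": 0}, {"tx": 0.0019, "ty": 0.0096, "tz": 0, "turn": 0}, {"tx": 0.0031, "ty": 0.0093, "tz": 0, "turn": 0}, {"tx": 0.0042, "ty": 0.0088, "tz": 0, "turn": 0}, {"tx": 0.0052, "ty": 0.0083, "tz": 0, "turn": 0}, {"tx": 0.0054, "ty": 0.0067, "tz": 0, "turn": 0}, {"tx": 0, "ty": 0, "tz": 0, "turn": 0}]}}

```text
time: 17.65
tool_pos: [0.5048, 0.0858, 0.169]
orientation: [[-0.006, -0.025, 1.0], [-0.004, 1.0, 0.024], [-1.0, -0.004, -0.006]]
force: [-8.0, -5.7, 2.5]
gripper_width: 0.045
```

```bash
python3 - <<'E'
from h import *
go(.055,.169);theta()
E
```

```text
t 17.65 tcp [0.5048 0.0858 0.169 ] delta [0.     0.0035 0.0018] yaw err deg 0.16 w 0.045 F [-8.  -5.7  2.5]
side yel wall 3 r 72.0 th -164.2 sd 1.6
```

Request:
{"method": "play_rows", "body": {"series": [{"tx": 0, "ty": 0, "tz": 0, "turn": 0}, {"tx": 0, "ty": 0, "tz": 0, "turn": 0}, {"tx": 0, "ty": 0, "tz": 0, "turn": 0}, {"tx": 0, "ty": 0, "tz": 0, "turn": 0}, {"tx": -0.04, "ty": -0.008, "tz": 0, "turn": 0}, {"tx": -0.05, "ty": 0, "tz": 0, "turn": 0}, {"tx": -0.04, "ty": 0, "tz": 0, "turn": 0}, {"tx": 0, "ty": 0, "tz": 0, "turn": 0}], "gripper": 1}}

```text
time: 18.75
tool_pos: [0.5092, 0.081, 0.3027]
orientation: [[0.007, -0.026, 1.0], [0.002, 1.0, 0.026], [-1.0, 0.002, 0.007]]
force: [-0.0, 0.0, -0.7]
gripper_width: 0.0854
```

```bash
python3 - <<'E'
from h import *
theta()
E
```

```text
side yel wall 6 r 62.0 th -128.4 sd 6.2
```

Request:
{"method": "play_rows", "body": {"series": [{"tx": 0, "ty": 0, "tz": 0, "turn": 0}, {"tx": 0, "ty": 0, "tz": 0, "turn": 0}, {"tx": 0, "ty": 0, "tz": 0, "turn": 0}, {"tx": 0, "ty": 0, "tz": 0, "turn": 0}, {"tx": 0, "ty": 0, "tz": 0, "turn": 0}, {"tx": 0, "ty": 0, "tz": 0, "turn": 0}, {"tx": 0, "ty": 0, "tz": 0, "turn": 0}, {"tx": 0, "ty": 0, "tz": 0, "turn": 0}, {"tx": 0, "ty": 0, "tz": 0, "turn": 0}, {"tx": 0, "ty": 0, "tz": 0, "turn": 0}, {"tx": 0, "ty": 0, "tz": 0, "turn": 0}, {"tx": 0, "ty": 0, "tz": 0, "turn": 0}, {"tx": 0, "ty": 0, "tz": 0, "turn": 0}, {"tx": 0, "ty": 0, "tz": 0, "turn": 0}, {"tx": 0, "ty": 0, "tz": 0, "turn": 0}, {"tx": 0, "ty": 0, "tz": 0, "turn": 0}, {"tx": 0, "ty": 0, "tz": 0, "turn": 0}, {"tx": 0, "ty": 0, "tz": 0, "turn": 0}]}}

```text
time: 21.1
tool_pos: [0.5073, 0.0806, 0.2991]
orientation: [[0.0, -0.026, 1.0], [0.0, 1.0, 0.026], [-1.0, 0.0, 0.0]]
force: [-0.2, 0.5, -0.6]
gripper_width: 0.0854
```

```bash
python3 - <<'E'
from h import *
theta('p4');go(.055,.169)
a,b=cv2.imread('pics/p4_side.png'),cv2.imread('pics/p4_top.png');cv2.imwrite('pics/p4.png',cv2.resize(np.hstack([a,b]),(800,340)))
E
```

```text
side yel tread 1 r 100.0 th -108.7 sd 0.0
side yel wall 4 r 57.0 th -120.5 sd 4.8
t 21.2 tcp [0.5073 0.0806 0.2991] delta [ 0.1301  0.0088 -0.0006] yaw err deg 0.07 w 0.0852 F [ 0.4  0.5 -0.9]
```

View pics/p4.png

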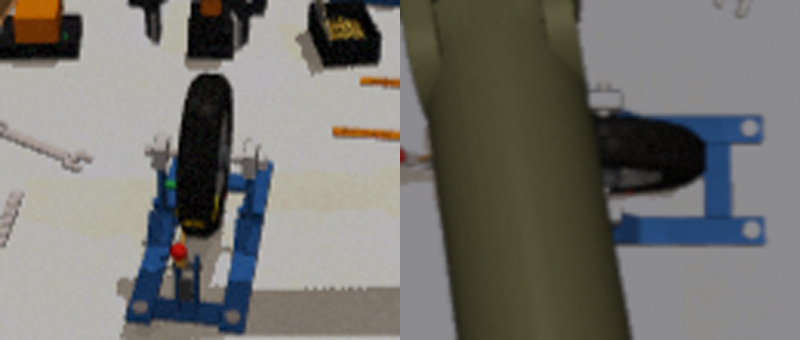

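```bash
cat >> h.py <<'E'
def fine():
    """dim-mark readout: weighted by colour excess, per camera / mark / surface; plus valve cap"""
    for n in('side','top'):
        c=read_camera(n);I=c['color'].astype(float);R,G,B=I[...,0],I[...,1],I[...,2]
        for nm,w,thr,off in(('yel',np.minimum(R,G)-B,22,0),('red',R-np.maximum(G,B),22,90),('grn',G-np.maximum(R,B),22,0)):
            D={}
            for y,x in zip(*np.nonzero(w>thr)):
                if nm=='grn':
                    o,d=ray(c,x,y);o=S.T@(o-C-[0,0,.13]);d=S.T@d;p=o+d*((VX-o[0])/d[0])
                    if not .035<np.hypot(p[1],p[2])<.065:continue
                    k='valve'
                else:
                    p=wheelpt(c,x,y)
                    if p is None or np.hypot(p[1],p[2])<.045:continue
                    k='tread' if abs(p[0])<.018 else 'wall%+d'%np.sign(p[0])
                D.setdefault(k,[]).append((w[y,x],p[1],p[2]))
            for k,v in D.items():
                v=np.array(v);q=(v[:,:1]*v[:,1:]).sum(0)/v[:,0].sum()
                print(n,nm,k,len(v),'yz mm',(q*1000).round(),'r',(1000*np.hypot(*q)).round(),'th',((np.degrees(np.arctan2(-q[0],q[1]))+off+180)%360-180).round(1))
VX=.04
E
python3 - <<'E'
from h import *
import pickle
a,b=pickle.load(open('c0.pkl','rb'))
p,e=tri(a,(225+172/6-.4,155+167/6-.4),b,(190+340/6-.4,170+87/6-.4));print('valve0 stand rel axle',(S.T@(p-C-[0,0,.13])).round(4),e)
fine()
print(proj(a,C+.1*np.sin(np.radians(110))*Y+[0,0,.13+.1*np.cos(np.radians(110))]))
c=read_camera('side');print(c['color'][215:240,250:272].astype(int)@np.array([.5,.5,-1])//1)
E
```

```text
valve0 stand rel axle [ 0.0346 -0.0065  0.0498] 0.0033515693595303673
side yel wall-1 10 yz mm [ 56. -32.] r 65.0 th -120.0
side yel wall+1 2 yz mm [ 66. -39.] r 77.0 th -120.9
side yel tread 17 yz mm [ 92. -36.] r 99.0 th -111.1
side red tread 2 yz mm [ 76. -64.] r 100.0 th -39.9
side grn valve 7 yz mm [ 11. -39.] r 40.0 th -163.4
top yel wall+1 22 yz mm [67. 56.] r 87.0 th -49.8
top yel tread 220 yz mm [67. 69.] r 97.0 th -44.1
top yel wall-1 134 yz mm [62.  5.] r 62.0 th -85.1
top red wall-1 2 yz mm [-27. -71.] r 75.0 th -110.8
[257.98027052 217.51372156]
[[-50. -53. -34. -17.   6.  -3.   4.   0.   1.  -1.  -3.  -3.  -2.   0.
    9.  56.  14.   3.  11.   1.   1.   2.]
 [-60. -53. -34. -42.   0.  11.  41.  50.  21.  35.  38.  18.   9.   3.
    6.  30.   2.   7.  13.   3.   3.   3.]
 [-59. -52. -30. -23.   5.  17.  71.  79.  56.  57.  61.  45.  14.   6.
    3.  -5.   0.   6.  15.   8.   9.   1.]
 [-61. -53. -44.  -1.  10.   0.   9.  15.  11.  28.  36.  50.  12.   0.
    1.   2.   4.   6.  13.  16.  16.   6.]
 [-60. -51. -52.   8.  17.  21.   1.   4.   2.  -4.   0.   2.  -3.  -4.
   
[... 1640 characters left out ...]
25. -77.]
 [ 14.  14.   3. -35.  -8.   5.  12.  12.   1. -35. -12.  18.  17.  15.
   15.  -4.  -1.  -1.  -2.  -3. -51. -76.]
 [ 17.  14.   4. -34.   0.   5.   2.   2.  -2. -43. -14.  17.  16.  15.
   12.  -3.  -2.   3.  -1.   0. -54. -70.]
 [ 17.  14.   4. -24.  -1.   1.   1.  -1.  -4. -38. -12.  16.  16.  16.
    9.  -3.   2.   0.  -1.  -3. -50. -50.]
 [ 16.  16.   7. -28.  -3.   4.  -2.  -4.  -5. -37. -12.  15.  17.  13.
    3.   3.  14.   4.   3.   0. -53. -48.]
 [ 17.  15.  10. -31.  -1.  -2.   2.  -3.  -1. -36. -12.  16.  17.  16.
   17.  17.  16.  17.  15. -19. -49. -47.]
 [ 17.  17.   9. -34.   0.  -1.   2.   1. -10. -38.  -9.  17.  17.  16.
   15.  16.  13.  17.  14. -33. -51. -46.]]
```

Request:
{"method": "play_rows", "body": {"series": [{"tx": 0.05, "ty": 0.006, "tz": 0, "turn": 0}, {"tx": 0.05, "ty": 0, "tz": 0, "turn": 0}, {"tx": 0.03, "ty": 0, "tz": 0, "turn": 0}, {"tx": 0, "ty": 0, "tz": 0, "turn": 0}]}}

```text
time: 21.85
tool_pos: [0.5053, 0.0862, 0.1669]
orientation: [[-0.005, -0.026, 1.0], [-0.002, 1.0, 0.026], [-1.0, -0.002, -0.005]]
force: [0.4, 1.1, 0.9]
gripper_width: 0.0853
```

Request:
{"method": "play_rows", "body": {"series": [{"tx": 0, "ty": 0, "tz": 0, "turn": 0}, {"tx": 0, "ty": 0, "tz": 0, "turn": 0}, {"tx": 0, "ty": 0, "tz": 0, "turn": 0}, {"tx": 0, "ty": 0, "tz": 0, "turn": 0}, {"tx": 0, "ty": 0, "tz": 0, "turn": 0}], "gripper": 0}}

```text
time: 22.48
tool_pos: [0.5048, 0.0879, 0.1707]
orientation: [[-0.005, -0.027, 1.0], [0.002, 1.0, 0.027], [-1.0, 0.002, -0.005]]
force: [-11.4, 2.2, 8.8]
gripper_width: 0.0452
```

```bash
python3 - <<'E'
from h import *
go(.0525,.171)
E
```

```text
t 22.48 tcp [0.5048 0.0879 0.1707] delta [-0.0004 -0.0011  0.0017] yaw err deg 0.04 w 0.0452 F [-11.4   2.2   8.8]
```

Mirror stroke toward −y, release, lift, and wait.

Request:
{"method": "play_rows", "body": {"series": [{"tx": -0.006, "ty": -0.0077, "tz": 0, "turn": 0}, {"tx": -0.005, "ty": -0.0084, "tz": 0, "turn": 0}, {"tx": -0.0039, "ty": -0.0089, "tz": 0, "turn": 0}, {"tx": -0.0028, "ty": -0.0094, "tz": 0, "turn": 0}, {"tx": -0.0016, "ty": -0.0096, "tz": 0, "turn": 0}, {"tx": -0.0005, "ty": -0.0098, "tz": 0, "turn": 0}, {"tx": 0.0007, "ty": -0.0097, "tz": 0, "turn": 0}, {"tx": 0.0019, "ty": -0.0096, "tz": 0, "turn": 0}, {"tx": 0.0031, "ty": -0.0093, "tz": 0, "turn": 0}, {"tx": 0.0042, "ty": -0.0088, "tz": 0, "turn": 0}, {"tx": 0.0052, "ty": -0.0083, "tz": 0, "turn": 0}, {"tx": 0.0054, "ty": -0.0067, "tz": 0, "turn": 0}, {"tx": 0, "ty": 0, "tz": 0, "turn": 0}]}}

```text
time: 24.1
tool_pos: [0.5076, -0.0194, 0.1704]
orientation: [[-0.005, -0.025, 1.0], [0.003, 1.0, 0.025], [-1.0, 0.003, -0.005]]
force: [-13.5, 0.1, 12.5]
gripper_width: 0.0452
```

```bash
python3 - <<'E'
from h import *
theta();go(-.0525,.171)
E
```

```text
side yel tread 19 r 100.0 th -33.0 sd 1.9
side yel wall 5 r 67.0 th -27.1 sd 2.2
side red wall 3 r 73.0 th -49.3 sd 2.2
top yel tread 26 r 100.0 th -35.1 sd 1.7
top yel wall 3 r 87.0 th -35.5 sd 0.6
t 24.2 tcp [ 0.5076 -0.0194  0.1704] delta [-0.0006  0.0013  0.0019] yaw err deg 0.1 w 0.0453 F [-12.9  -0.4  12.6]
```

Request:
{"method": "play_rows", "body": {"series": [{"tx": 0, "ty": 0, "tz": 0, "turn": 0}, {"tx": 0, "ty": 0, "tz": 0, "turn": 0}, {"tx": 0, "ty": 0, "tz": 0, "turn": 0}, {"tx": 0, "ty": 0, "tz": 0, "turn": 0}, {"tx": -0.04, "ty": 0.005, "tz": 0, "turn": 0}, {"tx": -0.05, "ty": 0, "tz": 0, "turn": 0}, {"tx": -0.04, "ty": 0, "tz": 0, "turn": 0}, {"tx": 0, "ty": 0, "tz": 0, "turn": 0}, {"tx": 0, "ty": 0, "tz": 0, "turn": 0}, {"tx": 0, "ty": 0, "tz": 0, "turn": 0}, {"tx": 0, "ty": 0, "tz": 0, "turn": 0}, {"tx": 0, "ty": 0, "tz": 0, "turn": 0}, {"tx": 0, "ty": 0, "tz": 0, "turn": 0}, {"tx": 0, "ty": 0, "tz": 0, "turn": 0}, {"tx": 0, "ty": 0, "tz": 0, "turn": 0}, {"tx": 0, "ty": 0, "tz": 0, "turn": 0}, {"tx": 0, "ty": 0, "tz": 0, "turn": 0}, {"tx": 0, "ty": 0, "tz": 0, "turn": 0}], "gripper": 1}}

```text
time: 26.45
tool_pos: [0.5098, -0.0145, 0.2984]
orientation: [[0.0, -0.026, 1.0], [0.0, 1.0, 0.026], [-1.0, 0.0, 0.0]]
force: [0.6, 0.2, -0.3]
gripper_width: 0.0854
```

Request:
{"method": "play_rows", "body": {"series": [{"tx": 0, "ty": 0, "tz": 0, "turn": 0}, {"tx": 0, "ty": 0, "tz": 0, "turn": 0}, {"tx": 0, "ty": 0, "tz": 0, "turn": 0}, {"tx": 0, "ty": 0, "tz": 0, "turn": 0}, {"tx": 0, "ty": 0, "tz": 0, "turn": 0}, {"tx": 0, "ty": 0, "tz": 0, "turn": 0}, {"tx": 0, "ty": 0, "tz": 0, "turn": 0}, {"tx": 0, "ty": 0, "tz": 0, "turn": 0}]}}

```text
time: 27.45
tool_pos: [0.5098, -0.0145, 0.2984]
orientation: [[0.0, -0.026, 1.0], [0.0, 1.0, 0.026], [-1.0, 0.0, 0.0]]
force: [-0.2, -0.2, 0.2]
gripper_width: 0.0856
```

```bash
python3 - <<'E'
from h import *
theta('p5');fine();go(-.0525,.169)
E
```

```text
side yel tread 6 r 100.0 th -71.9 sd 1.3
side yel wall 2 r 52.0 th -80.2 sd 2.5
top yel wall 4 r 84.0 th -74.9 sd 0.6
side yel wall-1 8 yz mm [63. 15.] r 65.0 th -76.3
side yel wall+1 1 yz mm [62. 14.] r 63.0 th -77.3
side yel tread 26 yz mm [94. 23.] r 97.0 th -76.5
side red tread 13 yz mm [92. 11.] r 93.0 th 7.1
side grn valve 1 yz mm [48. 16.] r 51.0 th -71.6
top yel wall+1 38 yz mm [-55.  64.] r 84.0 th 40.8
top yel tread 295 yz mm [-59.  75.] r 96.0 th 38.0
top yel wall-1 176 yz mm [-36.  10.] r 37.0 th 74.3
top grn valve 3 yz mm [46.  9.] r 47.0 th -79.3
t 27.65 tcp [ 0.5098 -0.0145  0.2984] delta [ 0.1294 -0.0036 -0.0004] yaw err deg 0.07 w 0.0852 F [ 0.8  0.6 -0. ]
```

Request:
{"method": "play_rows", "body": {"series": [{"tx": 0.05, "ty": -0.003, "tz": 0, "turn": 0}, {"tx": 0.05, "ty": 0, "tz": 0, "turn": 0}, {"tx": 0.03, "ty": 0, "tz": 0, "turn": 0}, {"tx": 0, "ty": 0, "tz": 0, "turn": 0}]}}

```text
time: 28.15
tool_pos: [0.5081, -0.0176, 0.1663]
orientation: [[-0.005, -0.026, 1.0], [-0.001, 1.0, 0.026], [-1.0, -0.001, -0.005]]
force: [0.3, 0.5, 0.3]
gripper_width: 0.0856
```

Request:
{"method": "play_rows", "body": {"series": [{"tx": 0, "ty": 0, "tz": 0, "turn": 0}, {"tx": 0, "ty": 0, "tz": 0, "turn": 0}, {"tx": 0, "ty": 0, "tz": 0, "turn": 0}, {"tx": 0, "ty": 0, "tz": 0, "turn": 0}, {"tx": 0, "ty": 0, "tz": 0, "turn": 0}], "gripper": 0}}

```text
time: 28.78
tool_pos: [0.5076, -0.0187, 0.1698]
orientation: [[-0.005, -0.026, 1.0], [-0.0, 1.0, 0.026], [-1.0, 0.0, -0.005]]
force: [-10.8, -3.0, 8.4]
gripper_width: 0.0453
```

```bash
python3 - <<'E'
from h import *
go(-.0525,.171);theta()
E
```

```text
t 28.77 tcp [ 0.5076 -0.0187  0.1698] delta [-0.0012  0.0005  0.0019] yaw err deg 0.09 w 0.0453 F [-10.8  -3.    8.4]
side yel tread 4 r 100.0 th -70.7 sd 0.7
side yel wall 2 r 52.0 th -80.2 sd 2.5
top yel tread 1 r 100.0 th -68.3 sd 0.0
top yel wall 8 r 77.0 th -73.7 sd 2.0
```

Request:
{"method": "play_rows", "body": {"series": [{"tx": -0.006, "ty": 0.0077, "tz": 0, "turn": 0}, {"tx": -0.005, "ty": 0.0084, "tz": 0, "turn": 0}, {"tx": -0.0029, "ty": 0.0063, "tz": 0, "turn": 0}, {"tx": 0, "ty": 0, "tz": 0, "turn": 0}, {"tx": 0, "ty": 0, "tz": 0, "turn": 0}]}}

```text
time: 29.5
tool_pos: [0.507, 0.0019, 0.1817]
orientation: [[-0.005, -0.025, 1.0], [-0.004, 1.0, 0.025], [-1.0, -0.004, -0.005]]
force: [-6.1, -4.5, -2.9]
gripper_width: 0.0452
```

```bash
python3 - <<'E'
from h import *
go(-.0302,.185);theta('p6');fine()
a,b=cv2.imread('pics/p6_side.png'),cv2.imread('pics/p6_top.png');cv2.imwrite('pics/p6.png',cv2.resize(np.hstack([a,b]),(800,340)))
E
```

```text
t 29.5 tcp [0.507  0.0019 0.1817] delta [-0.0033  0.0022  0.0018] yaw err deg 0.13 w 0.0452 F [-6.1 -4.5 -2.9]
side yel tread 8 r 100.0 th -87.0 sd 1.2
side yel wall 3 r 60.0 th -103.8 sd 7.4
top yel wall 3 r 84.0 th -86.9 sd 0.1
side yel wall-1 8 yz mm [64. -5.] r 64.0 th -94.3
side yel tread 23 yz mm [97. -3.] r 97.0 th -91.7
side red tread 5 yz mm [ 88. -30.] r 93.0 th -18.8
side red wall-1 1 yz mm [-11. -91.] r 91.0 th -97.2
side grn valve 3 yz mm [  5. -27.] r 27.0 th -169.1
top yel wall+1 24 yz mm [-38.  75.] r 85.0 th 27.0
top yel tread 158 yz mm [-32.  93.] r 99.0 th 19.0
top yel wall-1 118 yz mm [-18.   5.] r 19.0 th 74.1
```

View pics/p6.png

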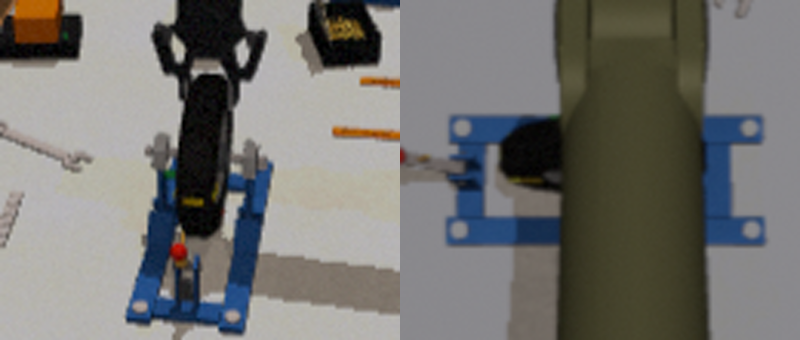

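Request:
{"method": "play_rows", "body": {"series": [{"tx": -0.0014, "ty": 0.0034, "tz": 0, "turn": 0}, {"tx": -0.0014, "ty": 0.0034, "tz": 0, "turn": 0}, {"tx": 0, "ty": 0, "tz": 0, "turn": 0}, {"tx": 0, "ty": 0, "tz": 0, "turn": 0}, {"tx": 0, "ty": 0, "tz": 0, "turn": 0}]}}

```text
time: 30.32
tool_pos: [0.5069, 0.0083, 0.184]
orientation: [[-0.005, -0.025, 1.0], [-0.005, 1.0, 0.025], [-1.0, -0.005, -0.005]]
force: [-4.0, -6.0, -6.2]
gripper_width: 0.0451
```

```bash
python3 - <<'E'
from h import *
go(-.0302,.185);theta()
c=read_camera('side')
th=lambda u,v:(lambda p:np.degrees(np.arctan2(-p[1],p[2])))(wheelpt(c,u,v))
print('B',th(258.7,216.95))
def row(I,lo,hi):
    I=I.astype(float);w=np.clip((I[...,0]+I[...,1])/2-I[...,2]-20,0,None)[lo:hi,256:262];y,x=np.mgrid[lo:hi,256:262];return (w*x).sum()/w.sum(),(w*y).sum()/w.sum(),w.sum()
print('now',(r:=row(c['color'],200,219)),th(*r[:2]))
# earlier saved crops, shrunk back to camera pixels
u,v=proj(c,C+[0,0,.13]).astype(int)
for t,lo,hi in(('p2',195,205),('p5',195,205),('p4',214,219),('p6',202,216)):
    I=cv2.resize(cv2.imread(f'pics/{t}_side.png')[:,:,::-1],None,fx=.25,fy=.25,interpolation=cv2.INTER_AREA)
    F=np.zeros_like(c['color']);F[v-50:v+60,u-65:u+65]=I
    r=row(F,lo,hi);print(t,np.round(r,2),th(*r[:2]).round(1))
E
```

```text
t 30.32 tcp [0.5069 0.0083 0.184 ] delta [-0.001  -0.0041  0.0019] yaw err deg 0.16 w 0.0451 F [-4.  -6.  -6.2]
side yel tread 2 r 100.0 th -91.5 sd 1.4
side yel wall 1 r 77.0 th -98.1 sd 0.0
B -107.61371044845387
now (np.float64(258.51059167275383), np.float64(211.63476990504017), np.float64(684.5)) -91.58020868072785
p2 [ 258.27  203.25 1061.  ] -72.3
p5 [ 258.28  203.25 1227.  ] -72.3
p4 [258.33 216.9  366.5 ] -107.5
p6 [258.68 209.91 817.5 ] -87.2
```

```bash
python3 - <<'E'
from h import *
reds();theta();s=read_state();print(s['time'],np.abs(s['joint_velocities']).max(),s['gripper_width'])
print(manip.sign_off())
E
```

```text
side [([253.5, 226.0], 26)]
top [([177.0, 199.0], 21)]
side yel tread 1 r 100.0 th -90.3 sd 0.0
side yel wall 1 r 77.0 th -98.1 sd 0.0
30.675 0.06847480232489349 0.044768853720322105
the job is handed in; nothing more can be done
None
```

The job is handed in at 30.7 s. The pointer is thrown back, and the gripper is holding the wheel still at my best estimate of heavy side straight down.

- **Pointer:** It started tipped in. Two attempts to grip the ball slipped off, so I pushed it over with one finger. The last images show the ball within about 1 px of its thrown-back position.
- **Unexpected roll:** The wheel turned about 72–74° by itself during the first pointer attempt. I didn't see what caused it, and it settled at the same angle as the later let-go from that side.
- **Balance test:** I turned the wheel by hand and let it roll from each side. It stopped with the valve at about −72 to −75° on one side and −108 to −111° on the other. The half-gap of about 18° fits the 15–27° you gave, and the midpoint puts the heavy side down at about −91°.
- **Final hold:** The valve reads −90 to −92° on the tread mark, and the grip is 45 mm wide on the tyre with the arm nearly at rest.
- **Disagreements:** The two cameras differ by 2–3° at the first stop. The midpoint is −90° from the side camera and −93° from the top camera. Near the end, a weak single-pixel sidewall reading gave −98°, and I discounted it because that view is nearly edge-on. I'd expect the hold to be good to roughly ±3°.
- **Bystanders:** I moved nothing else deliberately, but I did not measure the other items again at the end.

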